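# Push the teal carton through the self-closing gate flap onto the roller lane

### The arm

A 6-joint arm with a two-finger parallel gripper is mounted at the origin on the work surface. World frame = base frame: x ahead of the robot, y to its left, z up, the work surface at z = 0. Lengths are in mm, angles in degrees, forces in N, time in s.
With the tool pointing down it reaches from about 275 to 775 mm from the base axis. Payload 14.6 kg.
Tool frame: the origin (TCP) lies at the very end of the fingers, on their centre line; the grasp point (between the pads) lies 19 mm behind it; z points along the fingers, y is the direction in which the jaws open and shut (so a half turn about z gives the same grasp; the last joint's range is limited). The gripper opens to 85 mm and grips with 20 to 120 N. Pads are 22 mm wide; open, the fingers measure 114 mm over their backs; the gripper's body (76 mm by 85 mm) begins 54 mm behind the grasp point. The pads swing forward as they close: fully open they stand 13 mm farther back than shut.
Start: joints at [60.544, 15.075, -2.767, 72.158, 0, 81.102], TCP at [184.359, 491.569, 198.078] pointing down, gripper open.
Joint ranges: [-151.79, 151.79], [-50.71, 97.33], [-67.44, 78.34], [-121.81, 120.89], [-77.56, 73.72], [-180, 180]. Speed limits (degrees/s): [108.29, 108.29, 147.25, 159.86, 180, 180].

### API

Orientations are given as [roll, pitch, yaw] about the fixed x, y, z axes, in that order (R = Rz(yaw) Ry(pitch) Rx(roll)).
In Python, from cell import * gives the robot as it stands.
- The arm moves only by the shell command python3 -m crank 'ROWS' [OPENING] [FORCE]. ROWS is JSON, a list that holds one entry, the list of rows, each a list of 4 numbers: the shift along the tool's x, y, z in m, then the turn about the tool's z in degrees. A call has 1 to 5 rows; each row is the pose to reach, as a shift and turn from the pose commanded when the call began, along the tool's axes at that moment; what a row does not reach only later rows make up. A row lasts 1/8 s, in which the tool goes at most 62.5 mm and 10.7 degrees, less where a joint would pass 70% of its speed; a pose out of reach is approached as far as the arm can. A call with a gripper value outside its range is refused whole. OPENING is the finger opening in m, from 0 to 0.0854, set as the call begins (- or left out, the last holds). The fingers move at their own pace and stop on an object; FORCE is the grip in N (left out, the last holds). Time passes only in rows, so rows that repeat a pose let the fingers close. It gives the time, the measured TCP pose, the force and the opening at its end, in the units of the state.
- read_state(): the state, without advancing time (a new reading comes with each control period).
- capture(name): name is "side" or "top" or "wrist"; returns a dict with "pixels" (384x512x3 uint8, red, green, blue), "fx", "fy", "cx", "cy" (pixels), "R" (3x3) and "t" (3): a world point X has camera coordinates R X + t. Camera axes: x right, y down, z forward; pixel columns grow to the right and rows downward; lengths in mm; the calibration is good to about 2 mm. The wrist camera is an equidistant fisheye: a pixel r from the principal point sees the ray r / f radians off the axis. A picture is of the moment at which its call begins. There is no depth.
- close_job(): hands the job in, once; it reports no verdict.
The state is a dict: "time_s": time; "qpos": joint angles; "joint_vel": joint speeds; "effort": joint torques, N m; "position": TCP position; "eef_rot": TCP orientation; "wrist_force": force on the tool from outside, world axes, zero at the start; "moment": the same for the moment, N m; "width": finger opening in mm.
Only numpy, scipy, OpenCV 4.12 (cv2) and the standard library are available. Lean on these libraries where they do the work, as an engineer would, in place of code of your own. Each camera call takes 0.05 s, during which the arm holds its last target.

### The job

Send the teal carton down the roller lane it stands in front of: with one finger push that lane's yellow self-closing flap open and keep it held open, while the other finger pushes the carton along the plate and through the gate onto the rollers, so that it rolls away down the lane and the flap shuts behind it. Only push it lightly: do not pinch it, pick it up or tip it over, and leave the cream carton and the other things on the bench where they are.

Things in the scene. Friction and masses are not known exactly. Their poses are not given: they have to be found in the camera images.
- lane: Twin roller lane fixed on the bench, open from above. Origin on the bench top under the middle of the gate line; x points down the lanes (away from the robot, the way cartons go), y left, z up. Red side guides (inner faces y = +-172 mm) and a red centre guide (y = -3 to 3 mm, from x = -140 mm) form a left lane (y > 0) and a right lane (y < 0); guide tops are 35 mm above the plate
- gate_line (a point): Middle of the gate line, on top of the steel infeed plate, 75 mm above the bench. The level plate reaches from here 150 mm back towards the robot and 180 mm to either side; past this line the rollers begin. A yellow gate flap stands on this line across each lane
- rollers (a point): Point on the plane of the rollers' tops, 110 mm past the gate line, midway between the lanes. Twelve free-turning aluminium rollers (19 mm diameter, 24 mm apart) fall away from the gate line at 4.6 degrees, first top about 3 mm below the plate: a carton pushed fully onto them rolls on by itself (1 to 2 s) and comes to rest against the red end stop, 300 mm past the gate line
- flap_left: Left lane's flap: yellow upright sheet 4 mm thick, lower edge 3 mm, upper edge 35 mm above the plate. Origin on its upright hinge pin at the plate's level: in the lane's frame x = 0, y = +168, z = 75 mm, by the outer guide. Shut, it runs along the lane's -y to its free edge 156 mm away by the centre guide. Swings only inward over the rollers (free edge towards the lane's +x); a spring shuts it
- flap_right: Right lane's flap, the mirror image: hinge pin at x = 0, y = -168, z = 75 mm in the lane's frame, by the outer guide; shut, it runs along the lane's +y to its free edge 156 mm away by the centre guide. Swings only inward over the rollers; a spring shuts it
- gate_left (a joint): Opening angle of the left flap, rad: 0 shut, grows as it swings inward, stop at 1.5. Spring moment 0.10 N m shut, 0.22 N m fully open; shuts within about a second when let go
- gate_right (a joint): opening angle of the right flap, rad: as for the left one
- teal_carton: The carton to send: teal, pink band near the top, white stripe; 54 mm along its x, 72 mm along its y, 46 mm high, 85 to 170 g. It stands on the infeed plate before the left or the right flap (it differs), nearer the centre guide than the hinge, its x within 0.1 rad of the lane's. Origin at the centre of its underside
- cream_carton: A cream and orange carton of the same size standing in front of the other flap; it stays there. Origin at the centre of its underside
- tape_roll: Brown roll of packing tape lying flat on the bench at the left, 90 mm across, 48 mm high; leave alone. Origin at the centre of its underside
- data_terminal: Black and yellow hand terminal lying on the bench at the right, 156 x 78 x 26 mm; leave alone. Origin at the centre of its underside
Not all that is in view belongs to the job. Of the things that look like the teal_carton, the middle-sized one is meant.

How it is judged (in metres and radians):
On the way, in this order (a step that is already met when the one before it is completed fails the run):
1. a finger has pushed the flap in front of the teal carton open by more than 0.2 rad while the carton's centre is still before the gate line (x of teal_carton in the frame of lane below 0 m and ((y of teal_carton in the frame of lane above 0 m and value of joint gate_left above 0.2 rad and contact force between the fingers and flap_left above 0.2 N) or (y of teal_carton in the frame of lane below 0 m and value of joint gate_right above 0.2 rad and contact force between the fingers and flap_right above 0.2 N))), for 0.05 s.
2. the teal carton's centre is past the gate line by 25 mm while a finger still holds that flap open (over 0.6 rad) (x of teal_carton in the frame of lane above 0.025 m and ((y of teal_carton in the frame of lane above 0 m and value of joint gate_left above 0.6 rad and contact force between the fingers and flap_left above 0.2 N) or (y of teal_carton in the frame of lane below 0 m and value of joint gate_right above 0.6 rad and contact force between the fingers and flap_right above 0.2 N))), for 0.05 s.
At the end, for the whole second after the job is handed in: The teal carton stands upright (within 0.2 rad of level) and at rest on the rollers, its centre more than 180 mm beyond the gate line, both flaps are shut (under 0.06 rad), the cream carton is within 10 mm and the tape roll and hand terminal within 15 mm of where they were (x of teal_carton in the frame of lane between 0.18 and 0.3 m and z of teal_carton in the frame of lane between 0.035 and 0.075 m and angle between teal_carton's own z axis and vertical below 0.2 rad and linear speed of teal_carton below 0.02 m/s and value of joint each of gate_left, gate_right below 0.06 rad and distance of cream_carton from where it was at the start of the episode below 0.01 m and distance of each of tape_roll, data_terminal from where it was at the start of the episode below 0.015 m); the robot touches nothing.
It fails at once if the teal carton is pinched or jammed (a finger force on it over 15 N) (contact force between the fingers and teal_carton above 15 N).
It fails at once if the teal carton is lifted (more than 12 mm above the plate) (z of teal_carton in the frame of lane above 0.087 m).
It fails at once if the teal carton is tipped over (more than 0.5 rad) (angle between teal_carton's own z axis and vertical above 0.5 rad).
It fails at once if the cream carton is pushed away (more than 15 mm) (distance of cream_carton from where it was at the start of the episode above 0.015 m).
It fails at once if the tape roll or the hand terminal is moved (more than 20 mm) (distance of any of tape_roll, data_terminal from where it was at the start of the episode above 0.02 m).
It also fails if it takes over 38 s, if anything falls off the work surface, if the arm or the gripper's body presses on something with over 40 N, if the wrist force passes 120 N, or if a joint passes its speed limit or range.

## Working session

There is one attempt and no reset: what is moved stays moved. The work goes in short steps, Python scripts to look and compute and a shell command to move; the robot and the scene stay as the last step left them, time stands still between calls to the robot, and variables do not carry over. Pictures are saved under pics/ and viewed, and the job is handed in when it is done.

```bash
ls; mkdir -p pics
python3 - <<'E'
from cell import *
import cv2
print(read_state())
for n in ["side","top","wrist"]:
    c=capture(n); cv2.imwrite(f"pics/{n}0.png",c["pixels"][:,:,::-1]); print(n,{k:(v if k!="pixels" else 0) for k,v in c.items()})
E
```

```text
pics
{'time_s': 0.0, 'qpos': array([ 6.05456403e+01,  1.50981902e+01, -2.80397619e+00,  7.21575307e+01,
        1.94532045e-03,  8.11032617e+01]), 'joint_vel': array([-0.07278658, -0.00947372, -0.00414127, -0.09908474, -0.0514462 ,
        0.01249613]), 'effort': array([ 5.46237148e-03, -6.37629032e+01,  3.84577453e+01,  1.34838882e-02,
        9.41436292e-05,  1.50633741e-05]), 'position': array([184.18582693, 491.30651025, 197.62957205]), 'eef_rot': array([-1.79941322e+02, -1.11543021e-02,  1.59442372e+02]), 'wrist_force': array([0.30280395, 0.12138847, 0.07227441]), 'moment': array([ 0.04842846,  0.00722319, -0.05789117]), 'width': 85.36882889796367}
side {'pixels': 0, 'fx': 352.59678597527466, 'fy': 352.59678597527466, 'cx': 259.77455157994154, 'cy': 190.0675749801522, 'R': array([[ 0.87583602, -0.48241588,  0.01364488],
       [-0.24888128, -0.47571152, -0.84365672],
       [ 0.41348442,  0.73550899, -0.53670956]]), 't': array([-424.1336368 ,  184.50651768,  864.52713382])}
top {'pixels': 0, 'fx': 351.503070546872, 'fy': 351.503070546872, 'cx': 254.44894590797236, 'cy': 193.60847198845886, 'R': array([[ 0.03050236, -0.99930911,  0.02123458],
       [-0.99930201, -0.03094674, -0.02092325],
       [ 0.02156593, -0.02058155, -0.99955556]]), 't': array([ -24.35947404,  457.53425943, 1065.07827335])}
wrist {'pixels': 0, 'fx': 297.3186396354542, 'fy': 297.3186396354542, 'cx': 256.7305613169702, 'cy': 191.21877297989192, 'R': array([[ 3.50023975e-01,  9.36740437e-01, -7.54942029e-04],
       [ 9.01173934e-01, -3.36513950e-01,  2.73210362e-01],
       [ 2.55673145e-01, -9.63105109e-02, -9.61954016e-01]]), 't': array([-523.77470914,  -36.05187209,  377.67439702])}
```

View pics/top0.png

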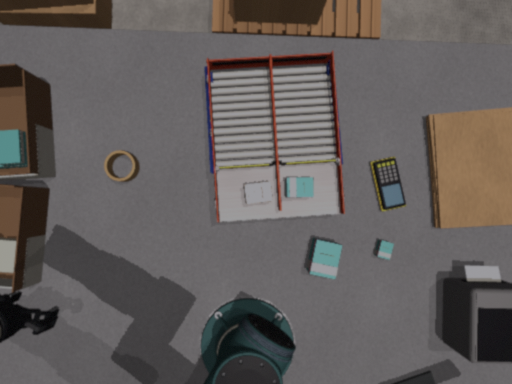

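View pics/side0.png

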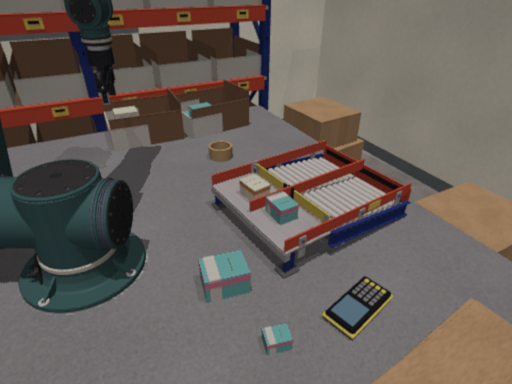

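View pics/wrist0.png

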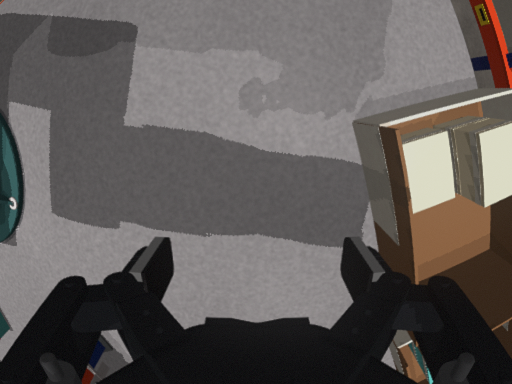

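Run:
```python
import cv2
a=cv2.imread("pics/top0.png"); c=a[45:230,195:355]; cv2.imwrite("pics/topz.png",cv2.resize(c[85:,:],None,fx=5,fy=5,interpolation=cv2.INTER_CUBIC))
cv2.imwrite("pics/topz2.png",cv2.resize(c[:95,:],None,fx=5,fy=5,interpolation=cv2.INTER_CUBIC))
```

```text
(no output)
```

View pics/topz.png

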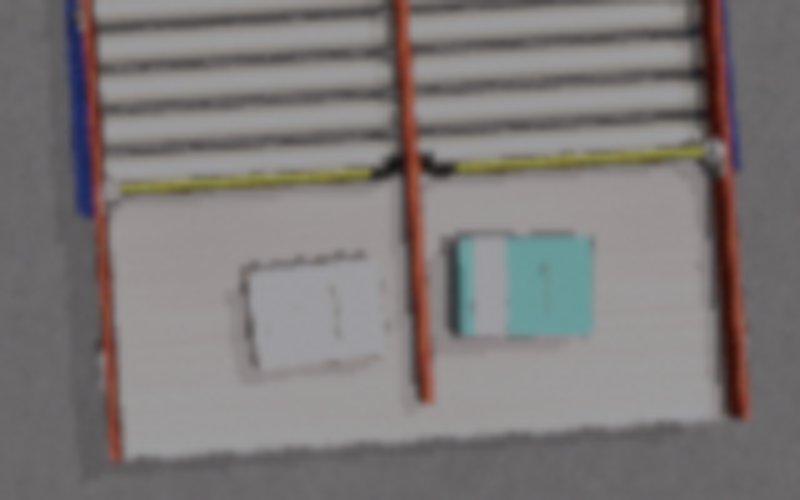

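View pics/topz2.png

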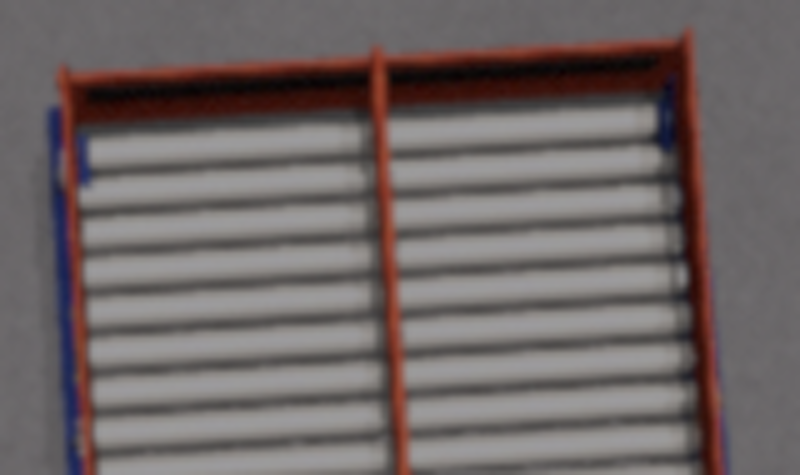

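```bash
cat > h.py <<'E'
import numpy as np, cv2
from scipy.optimize import least_squares
def back(c,uv,z):
    R=c["R"];t=c["t"];C=-R.T@t
    d=R.T@np.array([(uv[0]-c["cx"])/c["fx"],(uv[1]-c["cy"])/c["fy"],1.])
    return C+d*(z-C[2])/d[2]
def proj(c,X):
    p=np.asarray(X)@c["R"].T+c["t"]; return np.c_[c["fx"]*p[:,0]/p[:,2]+c["cx"],c["fy"]*p[:,1]/p[:,2]+c["cy"]]
E
python3 - <<'E'
from cell import *
from h import *
c=capture("top"); print(-c["R"].T@c["t"])
z=lambda u,v:(195+(u+.5)/5-.5,130+(v+.5)/5-.5)
z2=lambda u,v:(195+(u+.5)/5-.5,45+(v+.5)/5-.5)
L=[((0,168),z(110,190),113),((0,-168),z(714,152),113),((-140,0),z(427,402),110),((-150,172),z(122,460),75),((-150,-172),z(725,420),75),((0,0),z(412,171),110)]
W=np.array([back(c,u,h)[:2] for _,u,h in L]);P=np.array([l[0] for l in L])
f=lambda p:(np.c_[p[0]+np.cos(p[2])*P[:,0]-np.sin(p[2])*P[:,1],p[1]+np.sin(p[2])*P[:,0]+np.cos(p[2])*P[:,1]]-W).ravel()
s=least_squares(f,[400,0,0]);p=s.x;print("lane",p[:2],np.degrees(p[2]),s.fun.reshape(-1,2).round(1))
R=np.array([[np.cos(p[2]),-np.sin(p[2])],[np.sin(p[2]),np.cos(p[2])]])
for n,q in (("teal",[(460,235),(593,236),(592,335),(460,337)]),("cream",[(245,268),(374,257),(384,355),(258,370)])):
    w=np.array([back(c,z(*k),121)[:2] for k in q]); l=(w-p[:2])@R
    print(n,w.mean(0),l.round(1).tolist(),l.mean(0))
E
```

```text
[ 434.98852236   11.73751296 1074.69527173]
lane [541.82800377 -67.71740581] 5.465602098940336 [[  2.2   1.9]
 [  2.4  -1.1]
 [-10.5  -1.4]
 [  2.    0. ]
 [  1.9   0.5]
 [  2.    0. ]]
teal [ 478.08096518 -130.95352381] [[-39.6, -22.6], [-44.7, -95.1], [-98.6, -90.9], [-95.0, -18.9]] [-69.48033933 -56.8768318 ]
cream [459.94696921 -16.49114425] [[-50.1, 95.3], [-48.6, 25.0], [-102.1, 23.0], [-105.8, 91.8]] [-76.62956114  58.79238092]
```

```bash
cat >> h.py <<'E'
LX,LY,LA=539.7,-67.7,np.radians(5.47)
def l2w(p):
    p=np.atleast_2d(np.asarray(p,float)); c,s=np.cos(LA),np.sin(LA)
    return np.c_[LX+c*p[:,0]-s*p[:,1],LY+s*p[:,0]+c*p[:,1],p[:,2]]
def w2l(x,y):
    c,s=np.cos(LA),np.sin(LA); return c*(x-LX)+s*(y-LY), -s*(x-LX)+c*(y-LY)
def plan(st,lx,ly,z,phil):
    "tool-frame shift (m) & turn (deg) from state to lane target; phil=tool y angle in lane frame deg"
    psi=np.radians(st["eef_rot"][2]); w=l2w([lx,ly,z])[0]; d=w-st["position"]
    tx=np.array([np.cos(psi),np.sin(psi)]);ty=np.array([np.sin(psi),-np.cos(psi)])
    turn=-((phil+5.47+90-st["eef_rot"][2]+180)%360-180)
    print("shift",(d[:2]@tx/1e3).round(4),(d[:2]@ty/1e3).round(4),(-d[2]/1e3).round(4),"turn",round(turn,1))
def draw(c,name,x0,y0,w,h,k):
    im=cv2.resize(c["pixels"][y0:y0+h,x0:x0+w,::-1],None,fx=k,fy=k,interpolation=cv2.INTER_CUBIC)
    def seg(P,col):
        q=proj(c,l2w(P)); q=((q+.5-[x0,y0])*k-.5).astype(int); cv2.polylines(im,[q.reshape(-1,1,2)],False,col,1)
    seg([(-150,180,75),(-150,-180,75)],(255,0,255)); seg([(0,168,110),(0,-168,110)],(255,0,0)); seg([(-140,0,110),(300,0,110)],(0,255,0))
    cx,cy,a=-67.3,-57,np.radians(-4); b=[]
    for u,v in ((27,36),(27,-36),(-27,-36),(-27,36),(27,36)): b.append((cx+np.cos(a)*u-np.sin(a)*v,cy+np.sin(a)*u+np.cos(a)*v,121))
    seg(b,(0,0,255)); cv2.imwrite(name,im)
E
python3 - <<'E'
from cell import *
from h import *
draw(capture("side"),"pics/s1.png",200,140,220,120,3.6)
draw(capture("top"),"pics/t1.png",195,45,160,185,3.2)
plan(read_state(),-85,-88.5,198,-35)
E
```

```text
shift -0.4916 -0.5156 -0.0001 turn 99.0
```

View pics/s1.png

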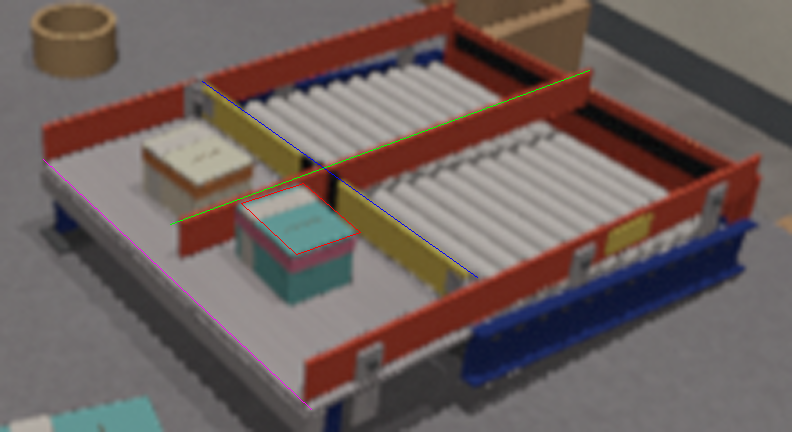

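View pics/t1.png

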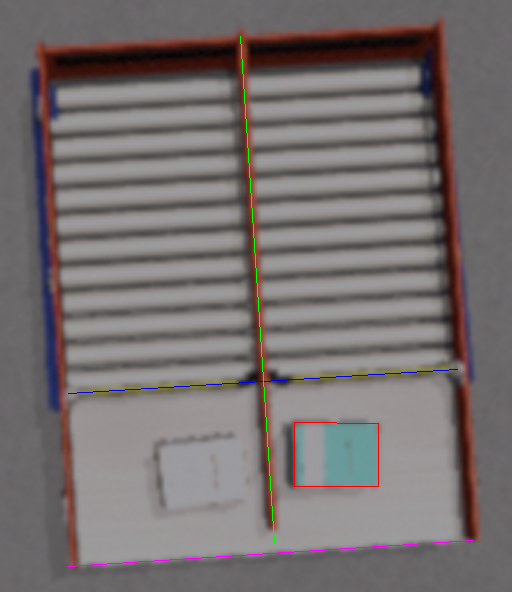

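```bash
python3 -m crank '[[[-0.04,-0.042,0,10],[-0.08,-0.084,0,20],[-0.12,-0.126,0,30],[-0.16,-0.168,0,40],[-0.2,-0.21,0,50]]]' 0.0854; python3 -c "
from cell import *
from h import *
plan(read_state(),-85,-88.5,198,-35)"
```

```text
time_s: 0.92
position: [298.2, 223.1, 198.2]
eef_rot: [180.0, -0.0, 109.1]
wrist_force: [1.6, -0.3, -0.6]
width: 85.5
shift -0.4198 0.0293 0.0002 turn 48.7
```

```bash
python3 -m crank '[[[-0.055,0.004,0,10],[-0.11,0.008,0,20],[-0.165,0.012,0,30],[-0.22,0.016,0,40],[-0.275,0.02,0,49]]]' ; python3 -c "
from cell import *
from h import *
plan(read_state(),-85,-88.5,198,-35)"
```

```text
time_s: 1.55
position: [408.7, -29.9, 198.2]
eef_rot: [180.0, -0.0, 60.1]
wrist_force: [0.5, 0.6, -1.0]
width: 85.6
shift -0.0889 0.1143 0.0002 turn -0.4
```

```bash
python3 -m crank '[[[-0.03,0.038,0,0],[-0.06,0.076,0,0],[-0.089,0.114,0,0],[-0.089,0.114,0.03,0],[-0.089,0.114,0.03,0]]]'
python3 - <<'E'
from cell import *
from h import *
s=read_state();plan(s,-85,-88.5,90,-35)
for n in ("side","top","wrist"):
    c=capture(n)
    if n=="wrist": cv2.imwrite("pics/w2.png",c["pixels"][:,:,::-1])
    else:
        draw(c,f"pics/{n}2.png",*((200,100,220,160,3.6) if n=="side" else (195,45,160,185,3.2)))
E
```

```text
time_s: 2.17
position: [462.4, -161.3, 166.7]
eef_rot: [-179.8, 0.0, 60.4]
wrist_force: [-0.3, -0.2, -0.9]
width: 85.3
shift -0.0017 0.0022 0.0767 turn -0.1
```

View pics/side2.png

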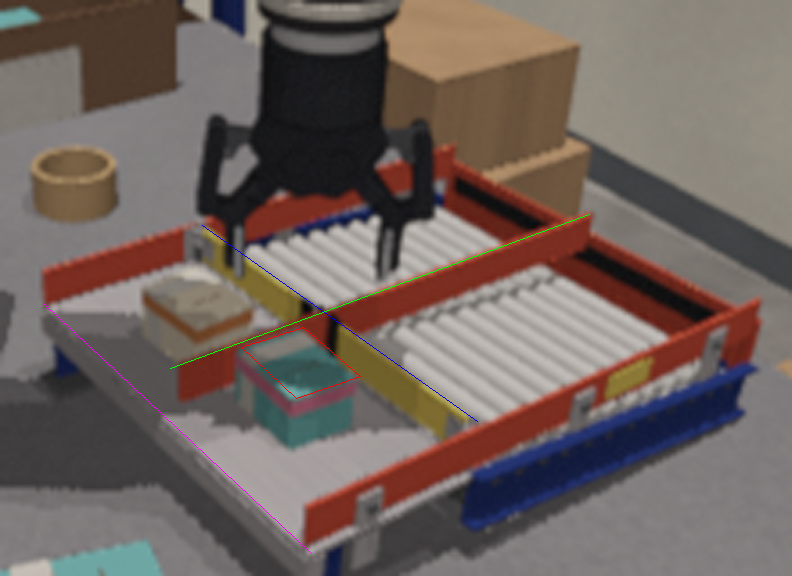

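View pics/top2.png

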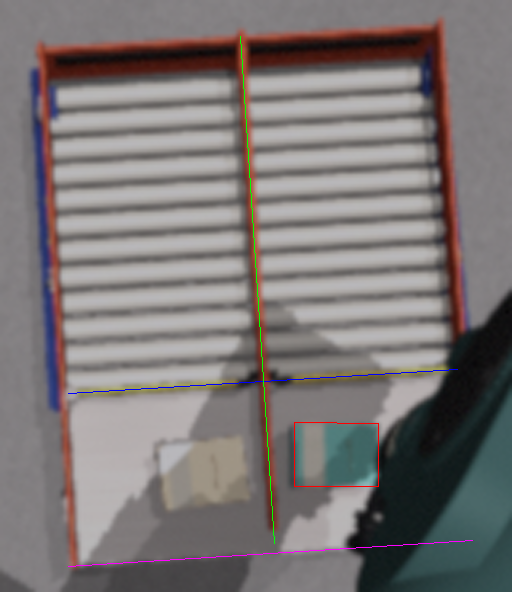

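View pics/w2.png

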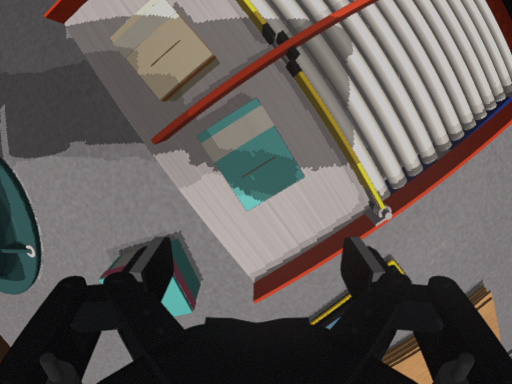

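Run:
```python
from cell import *
from h import *
s=read_state();c=capture("side");p=s["position"];psi=np.radians(s["eef_rot"][2]);ty=np.array([np.sin(psi),-np.cos(psi),0])
for h in (0,13,20):
  for k in (-57,-43,43,57):
    q=proj(c,[p+k*ty+[0,0,h]])[0]; print(h,k,((q-[200,100])*3.6).round())
print(w2l(*p[:2]))
```

```text
0 -57 [223. 327.]
0 -43 [244. 328.]
0 43 [373. 330.]
0 57 [394. 331.]
13 -57 [223. 311.]
13 -43 [244. 311.]
13 43 [374. 314.]
13 57 [395. 314.]
20 -57 [223. 302.]
20 -43 [245. 302.]
20 43 [375. 305.]
20 57 [396. 305.]
(np.float64(-84.5836479856019), np.float64(-85.9268453902027))
```

Run:
```python
from cell import *
from h import *
c=capture("side");cv2.imwrite("pics/z3.png",cv2.resize(c["pixels"][120:200,245:330,::-1],None,fx=7,fy=7,interpolation=cv2.INTER_NEAREST)); print(read_state()["time_s"])
```

```text
2.425
```

View pics/z3.png

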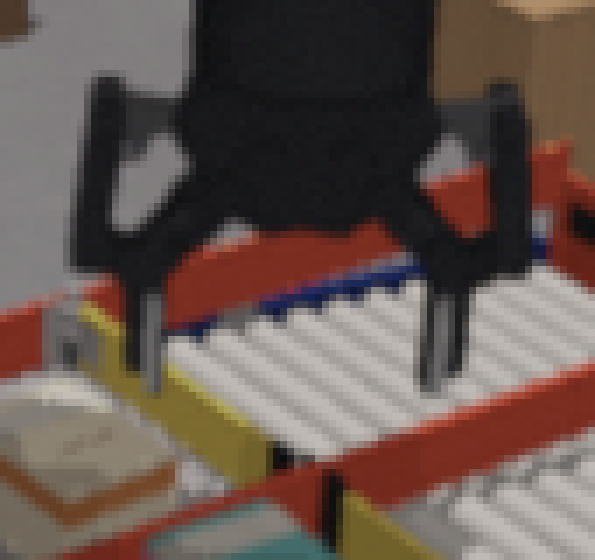

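Run:
```python
from cell import *
from h import *
s=read_state();c=capture("wrist");p=s["position"];psi=np.radians(s["eef_rot"][2]);ty=np.array([np.sin(psi),-np.cos(psi),0]);tx=np.array([np.cos(psi),np.sin(psi),0])
cs=capture("side")
for h in (0,13,25,35,45):
  for k in (-43,43):
   for w in (-11,11):
    X=c["R"]@(p+k*ty+w*tx+[0,0,h])+c["t"]; r=np.hypot(X[0],X[1]);th=np.arctan2(r,X[2]);
    print(h,k,w,(np.array([X[0],X[1]])/r*th*c["fx"]+[c["cx"],c["cy"]]).round(), proj(cs,[p+k*ty+w*tx+[0,0,h]])[0].round(1))
```

```text
0 -43 -11 [190. 235.] [267.9 193.5]
0 -43 11 [188. 203.] [267.8 188.6]
0 43 -11 [322. 235.] [304.1 194.2]
0 43 11 [324. 203.] [303.2 189.2]
13 -43 -11 [186. 243.] [268.  188.9]
13 -43 11 [183. 210.] [267.9 184. ]
13 43 -11 [326. 243.] [304.5 189.6]
13 43 11 [329. 210.] [303.6 184.7]
25 -43 -11 [182. 252.] [268.1 184.6]
25 -43 11 [178. 217.] [268.1 179.8]
25 43 -11 [331. 252.] [304.9 185.2]
25 43 11 [334. 217.] [304.1 180.4]
35 -43 -11 [178. 261.] [268.3 180.9]
35 -43 11 [174. 224.] [268.2 176.1]
35 43 -11 [335. 261.] [305.3 181.6]
35 43 11 [339. 224.] [304.4 176.8]
45 -43 -11 [173. 270.] [268.4 177.2]
45 -43 11 [169. 231.] [268.3 172.5]
45 43 -11 [339. 270.] [305.7 177.8]
45 43 11 [344. 231.] [304.7 173.1]
```

Run:
```python
import cv2
a=cv2.imread("pics/w2.png");cv2.imwrite("pics/w2z.png",cv2.resize(a[215:330,100:430],None,fx=2.4,fy=2.4,interpolation=cv2.INTER_CUBIC))
```

```text
(no output)
```

View pics/w2z.png

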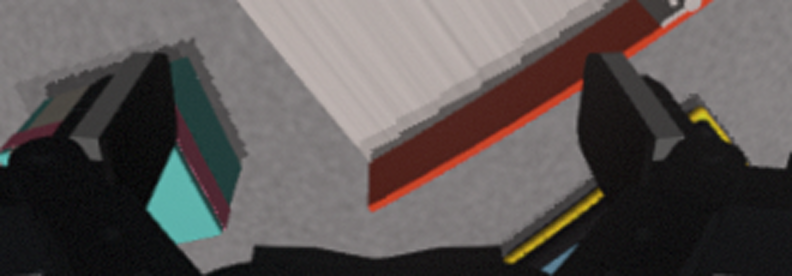

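```bash
python3 -m crank '[[[-0.002,0.002,0.02,0],[-0.002,0.002,0.04,0],[-0.002,0.002,0.06,0],[-0.002,0.002,0.06,0]]]'
python3 - <<'E'
from cell import *
from h import *
s=read_state();plan(s,-85,-88.5,90,-35)
c=capture("side");cv2.imwrite("pics/z4.png",cv2.resize(c["pixels"][130:240,235:345,::-1],None,fx=5,fy=5,interpolation=cv2.INTER_CUBIC))
p=s["position"];psi=np.radians(s["eef_rot"][2]);ty=np.array([np.sin(psi),-np.cos(psi),0])
for h in (13,30,46):
  print(h,[(5*(proj(c,[p+k*ty+[0,0,h]])[0]-[235,130])).round() for k in(-43,43)])
E
```

```text
time_s: 3.02
position: [463.7, -163.8, 107.6]
eef_rot: [-179.9, -0.0, 60.5]
wrist_force: [0.3, 0.0, 0.1]
width: 85.5
shift -0.0001 -0.0001 0.0176 turn -0.0
13 [array([164., 390.]), array([338., 394.])]
30 [array([165., 362.]), array([341., 365.])]
46 [array([165., 335.]), array([343., 338.])]
```

View pics/z4.png

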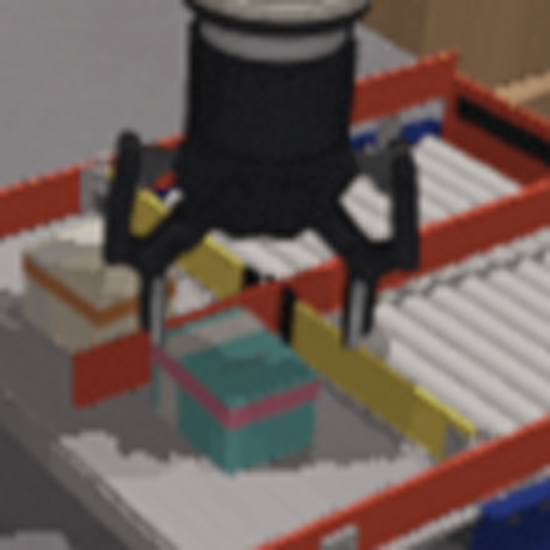

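```bash
python3 -m crank '[[[0,0,0.02,0],[0,0,0.04,0],[0,0,0.04,0]]]'
python3 - <<'E'
from cell import *
from h import *
s=read_state();plan(s,-85,-88.5,90,-35)
c=capture("side");cv2.imwrite("pics/z5.png",cv2.resize(c["pixels"][130:240,235:345,::-1],None,fx=5,fy=5,interpolation=cv2.INTER_CUBIC))
c=capture("wrist");cv2.imwrite("pics/w5.png",c["pixels"][:,:,::-1])
E
```

```text
time_s: 3.45
position: [464.1, -164.2, 68.3]
eef_rot: [-180.0, 0.0, 60.5]
wrist_force: [-0.5, -0.4, 1.1]
width: 85.6
shift -0.0001 -0.0006 -0.0217 turn -0.0
```

View pics/z5.png

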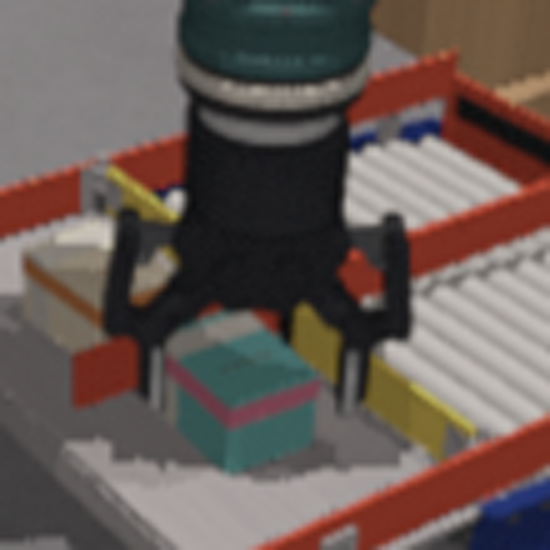

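View pics/w5.png

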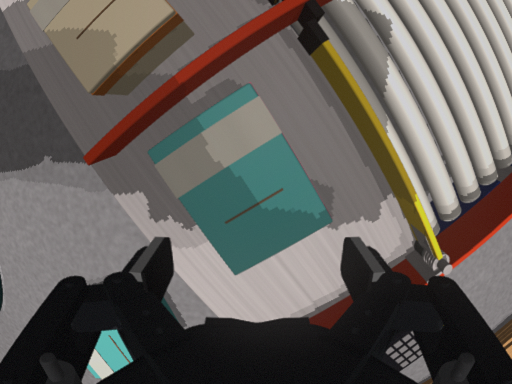

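```bash
python3 -m crank '[[[0,0,0.013,0],[0,0,0.025,0],[0,0,0.025,0]]]'
python3 - <<'E'
from cell import *
from h import *
s=read_state();plan(s,-85,-88.5,43,-35)
c=capture("side");cv2.imwrite("pics/z6.png",cv2.resize(c["pixels"][140:250,235:345,::-1],None,fx=5,fy=5,interpolation=cv2.INTER_CUBIC))
c=capture("wrist");cv2.imwrite("pics/w6.png",c["pixels"][:,:,::-1])
E
```

```text
time_s: 3.92
position: [463.6, -164.0, 42.1]
eef_rot: [-179.9, 0.0, 60.4]
wrist_force: [0.6, -0.0, 0.9]
width: 85.4
shift 0.0 -0.0001 -0.0009 turn -0.0
```

View pics/z6.png

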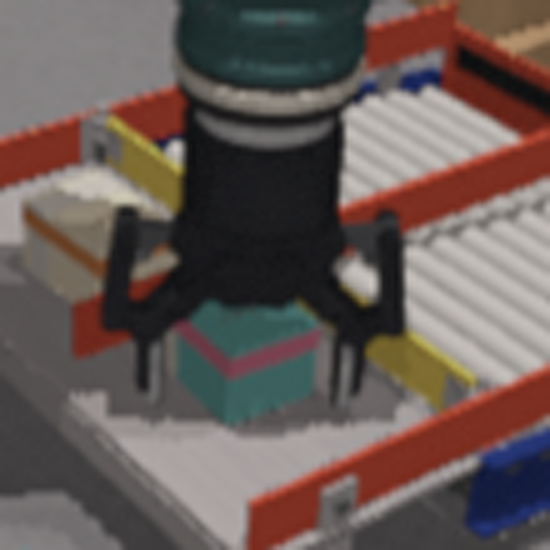

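View pics/w6.png

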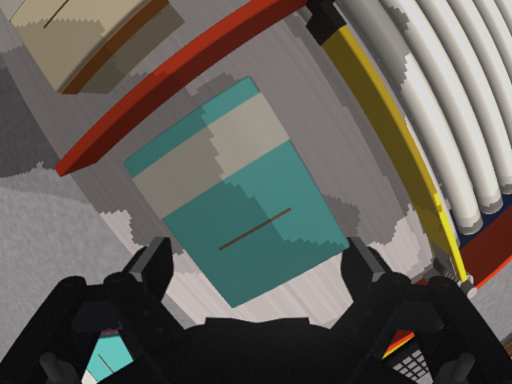

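```bash
python3 -m crank '[[[0.003,0.0041,0,0],[0.0057,0.0082,0,0],[0.0086,0.0123,0,0],[0.0115,0.0164,0,0],[0.0144,0.0205,0,0]]]'
python3 - <<'E'
from cell import *
from h import *
s=read_state();print(w2l(*s["position"][:2]))
c=capture("wrist");cv2.imwrite("pics/w7.png",c["pixels"][:,:,::-1])
E
```

```text
time_s: 4.65
position: [489.4, -161.8, 43.1]
eef_rot: [-180.0, 0.0, 60.4]
wrist_force: [-1.1, -0.3, 0.4]
width: 85.3
(np.float64(-59.013407047363714), np.float64(-88.91721611810121))
```

View pics/w7.png

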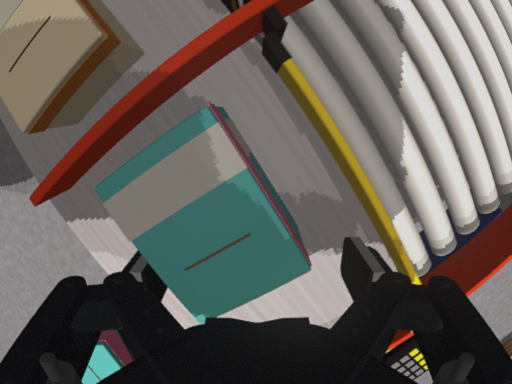

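```bash
python3 -m crank '[[[0.003,0.0041,0,0],[0.0057,0.0082,0,0],[0.0086,0.0123,0,0],[0.0115,0.0164,0,0],[0.0144,0.0205,0,0]]]'
python3 - <<'E'
from cell import *
from h import *
s=read_state();print(w2l(*s["position"][:2]))
c=capture("wrist");cv2.imwrite("pics/w8.png",c["pixels"][:,:,::-1])
c=capture("side");cv2.imwrite("pics/z8.png",cv2.resize(c["pixels"][140:250,235:375,::-1],None,fx=5,fy=5,interpolation=cv2.INTER_CUBIC))
E
```

```text
time_s: 5.32
position: [514.4, -159.6, 43.0]
eef_rot: [-180.0, 0.0, 60.4]
wrist_force: [-3.5, -1.9, 1.2]
width: 85.2
(np.float64(-33.98389056515141), np.float64(-89.02771920302322))
```

View pics/w8.png

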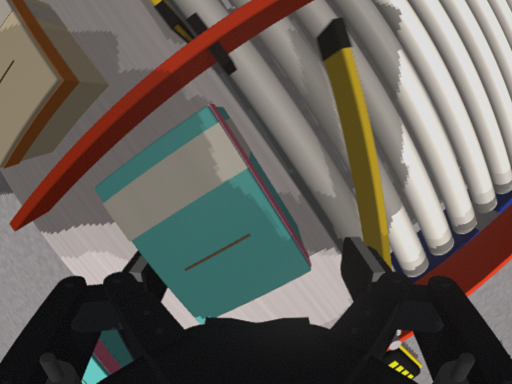

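View pics/z8.png

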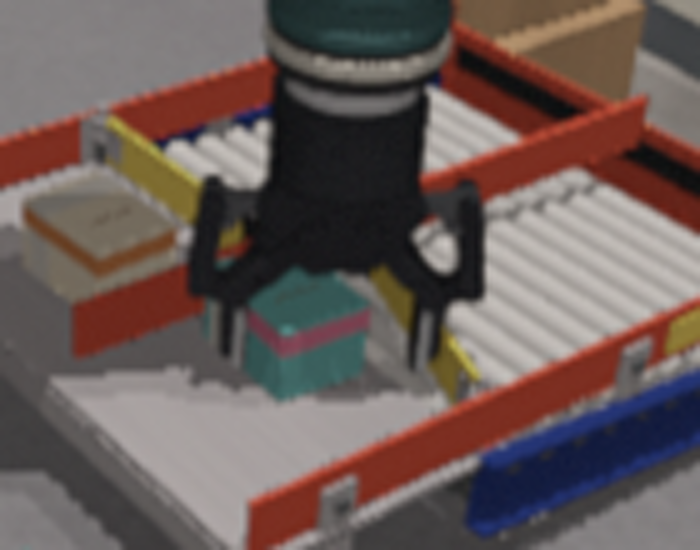

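```bash
python3 -m crank '[[[0.003,0.0041,0,0],[0.0057,0.0082,0,0],[0.0086,0.0123,0,0],[0.0115,0.0164,0,0],[0.0144,0.0205,0,0]]]';python3 -m crank '[[[0.003,0.0041,0,0],[0.0057,0.0082,0,0],[0.0086,0.0123,0,0],[0.0115,0.0164,0,0],[0.0144,0.0205,0,0]]]'
python3 - <<'E'
from cell import *
from h import *
s=read_state();print(w2l(*s["position"][:2]))
c=capture("wrist");cv2.imwrite("pics/w9.png",c["pixels"][:,:,::-1])
c=capture("top");cv2.imwrite("pics/t9.png",cv2.resize(c["pixels"][45:230,195:355,::-1],None,fx=3,fy=3))
E
```

```text
time_s: 6.05
position: [539.2, -156.9, 43.0]
eef_rot: [-180.0, 0.0, 60.4]
wrist_force: [-4.4, -0.6, -0.4]
width: 85.3
time_s: 6.68
position: [564.5, -154.6, 43.1]
eef_rot: [180.0, -0.0, 60.4]
wrist_force: [-3.5, 0.8, -0.8]
width: 85.5
(np.float64(16.425552135378666), np.float64(-88.87280079721361))
```

View pics/w9.png

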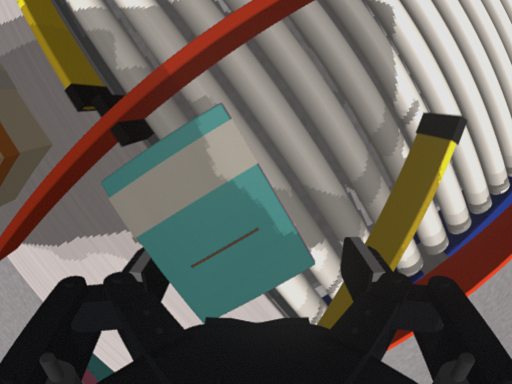

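View pics/t9.png

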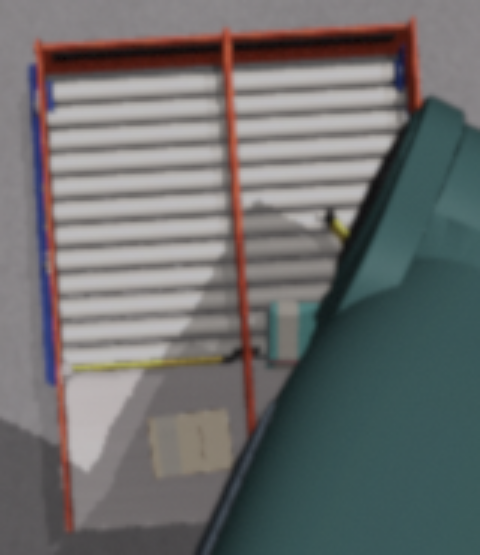

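```bash
python3 -m crank '[[[0.003,0.0041,0,0],[0.0057,0.0082,0,0],[0.0086,0.0123,0,0],[0.0115,0.0164,0,0],[0.0144,0.0205,0,0]]]'
python3 - <<'E'
from cell import *
from h import *
s=read_state();print(w2l(*s["position"][:2]))
c=capture("wrist");cv2.imwrite("pics/w10.png",c["pixels"][:,:,::-1])
c=capture("side");cv2.imwrite("pics/z10.png",cv2.resize(c["pixels"][120:250,235:395,::-1],None,fx=4,fy=4,interpolation=cv2.INTER_CUBIC))
E
```

```text
time_s: 7.4
position: [589.4, -152.2, 43.1]
eef_rot: [180.0, -0.0, 60.4]
wrist_force: [-1.6, 1.1, -0.1]
width: 85.3
(np.float64(41.441418600544644), np.float64(-88.8899553040554))
```

View pics/w10.png

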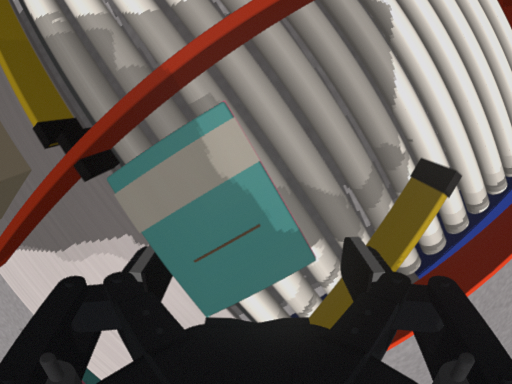

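View pics/z10.png

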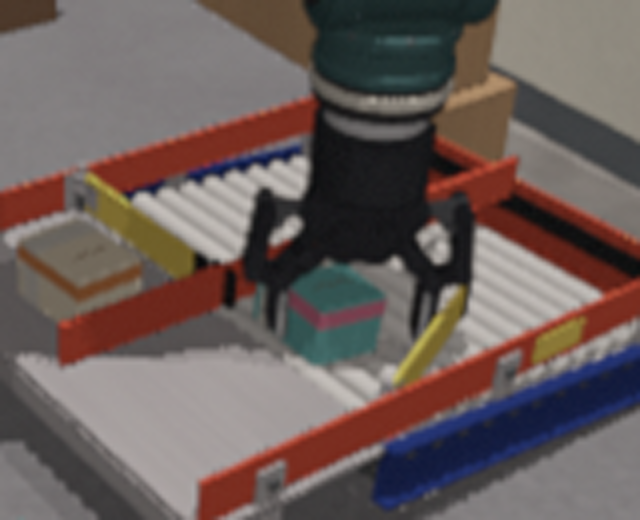

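```bash
python3 -m crank '[[[0.003,0.0041,0,0],[0.0057,0.0082,0,0],[0.0086,0.0123,0,0],[0.0086,0.0123,0,0],[0.0086,0.0123,0,0]]]'
python3 - <<'E'
from cell import *
from h import *
s=read_state();print(w2l(*s["position"][:2]))
c=capture("wrist");cv2.imwrite("pics/w11.png",c["pixels"][:,:,::-1])
E
```

```text
time_s: 8.12
position: [604.2, -150.7, 43.1]
eef_rot: [180.0, -0.0, 60.5]
wrist_force: [0.5, 1.9, -0.4]
width: 85.4
(np.float64(56.266701522945716), np.float64(-88.8036875345683))
```

View pics/w11.png

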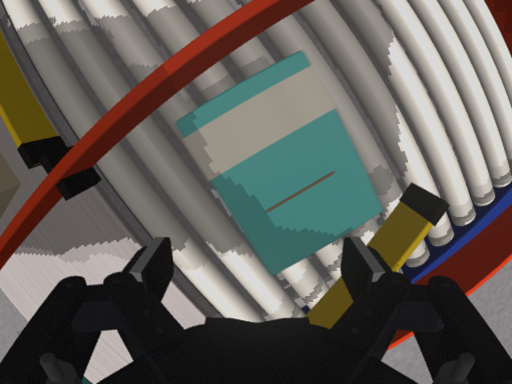

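```bash
python3 -m crank '[[[0,0,0,0],[0,0,0,0],[0,0,0,0],[0,0,0,0]]]'
python3 - <<'E'
from cell import *
from h import *
c=capture("wrist");cv2.imwrite("pics/w12.png",c["pixels"][:,:,::-1])
E
```

```text
time_s: 8.68
position: [604.0, -150.9, 43.1]
eef_rot: [180.0, -0.0, 60.4]
wrist_force: [-0.3, 2.2, 0.6]
width: 85.5
```

View pics/w12.png

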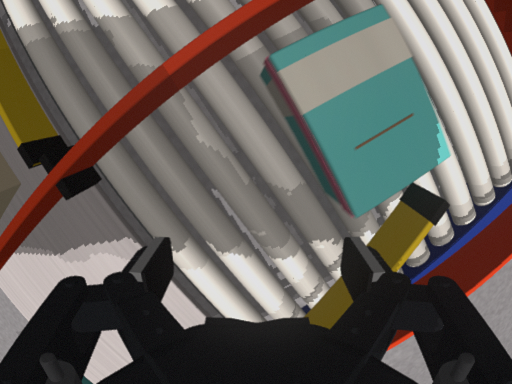

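```bash
python3 -m crank '[[[0,0,0,0],[0,0,0,0],[0,0,0,0],[0,0,0,0],[0,0,0,0]]]'
python3 - <<'E'
from cell import *
from h import *
c=capture("wrist");cv2.imwrite("pics/w13.png",c["pixels"][:,:,::-1])
c=capture("side");cv2.imwrite("pics/z13.png",cv2.resize(c["pixels"][120:250,235:425,::-1],None,fx=4,fy=4,interpolation=cv2.INTER_CUBIC))
E
```

```text
time_s: 9.35
position: [603.9, -150.8, 43.1]
eef_rot: [180.0, -0.0, 60.4]
wrist_force: [0.4, 2.2, 1.0]
width: 85.7
```

View pics/w13.png

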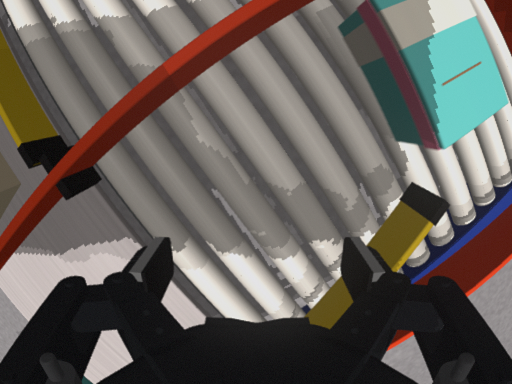

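View pics/z13.png

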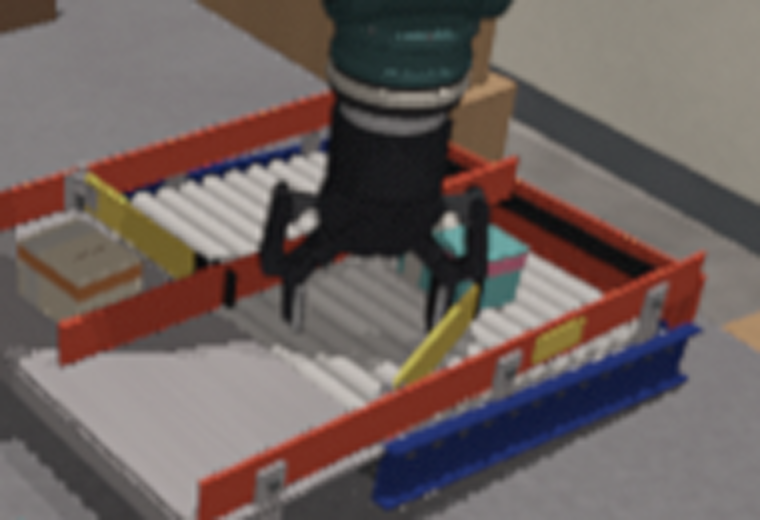

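Carton rolled clear of the flap. I wait a little more, then back off along the flap's closing direction and lift.

```bash
python3 -m crank '[[[0,0,0,0],[0,0,0,0],[0,0,0,0],[0,0,0,0],[0,0,0,0]]]';  python3 -m crank '[[[0,0,-0.015,0],[0,0,-0.03,0],[0,0,-0.05,0],[0,0,-0.08,0],[0,0,-0.12,0]]]'; python3 -m crank '[[[0,-0.03,-0.02,0],[0,-0.06,-0.02,0],[0,-0.1,-0.02,0],[-0.04,-0.14,-0.02,0],[-0.08,-0.18,-0.02,0]]]'; python3 -m crank '[[[-0.04,-0.04,0,0],[-0.08,-0.08,0,0],[-0.12,-0.12,0,0],[-0.12,-0.12,0,0],[-0.12,-0.12,0,0]]]'
python3 - <<'E'
from cell import *
from h import *
c=capture("side");cv2.imwrite("pics/z14.png",cv2.resize(c["pixels"][120:250,235:425,::-1],None,fx=4,fy=4,interpolation=cv2.INTER_CUBIC))
c=capture("top");cv2.imwrite("pics/t14.png",cv2.resize(c["pixels"][45:230,195:355,::-1],None,fx=3,fy=3))
E
```

```text
time_s: 10.07
position: [603.9, -150.9, 43.1]
eef_rot: [180.0, -0.0, 60.4]
wrist_force: [0.5, 2.7, 1.1]
width: 85.7
time_s: 10.7
position: [603.7, -151.0, 164.9]
eef_rot: [180.0, 0.0, 60.4]
wrist_force: [1.1, -0.4, 1.3]
width: 85.2
time_s: 11.32
position: [406.7, -131.8, 184.2]
eef_rot: [179.9, 0.0, 60.5]
wrist_force: [0.8, -1.3, 1.4]
width: 85.1
time_s: 11.95
position: [244.8, -177.4, 184.0]
eef_rot: [179.9, 0.0, 60.4]
wrist_force: [0.6, -0.1, 0.4]
width: 85.4
```

View pics/z14.png

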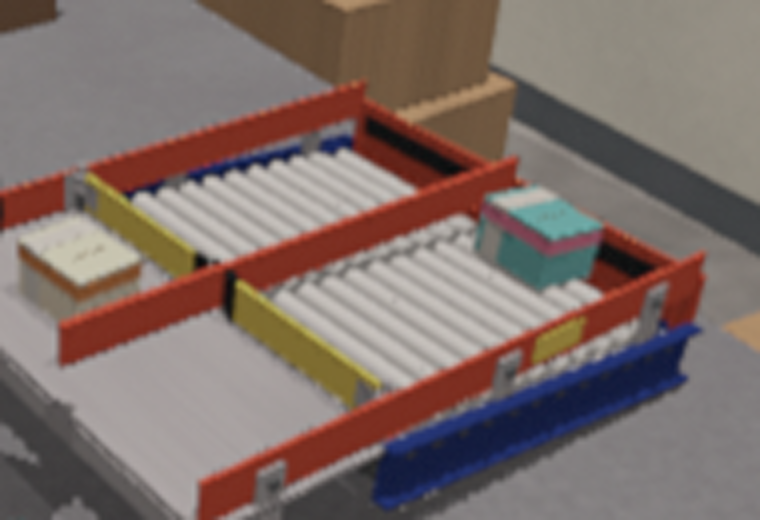

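View pics/t14.png

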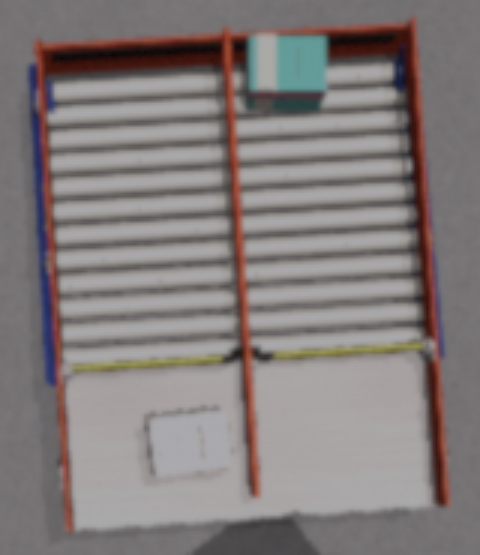

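```bash
python3 -m crank '[[[0,0,0,0],[0,0,0,0],[0,0,0,0],[0,0,0,0]]]'
python3 - <<'E'
from cell import *
from h import *
c=capture("top");a=cv2.imread("pics/top0.png");b=c["pixels"][:,:,::-1]
t=cv2.resize(b[45:230,195:355],None,fx=3,fy=3);print("teal change",cv2.absdiff(t[:110],cv2.imread("pics/t14.png")[:110]).mean())
for n,(x,y,w,h) in dict(cream=(238,172,36,38),tape=(100,146,42,40),term=(368,150,44,64)).items():
    print(n,cv2.phaseCorrelate(*[cv2.cvtColor(np.ascontiguousarray(i[y:y+h,x:x+w]),cv2.COLOR_BGR2GRAY).astype(np.float32) for i in (a,b)]))
z=lambda u,v:((u+.5)/3-.5+195,(v+.5)/3-.5+45)
for q in ((254,36),(326,36),(324,92),(251,92)): 
    w=back(c,z(*q),98); print(np.round(w2l(w[0],w[1])))
close_job()
E
```

```text
time_s: 12.55
position: [244.4, -176.7, 183.0]
eef_rot: [-180.0, -0.0, 60.5]
wrist_force: [-0.6, 0.1, 0.4]
width: 85.4
teal change 0.479469696969697
cream ((-0.02999996471380939, -0.055041134737013664), 1.0144450498951807)
tape ((0.4213262935758415, 0.030481873804735216), 0.9453009309371313)
term ((0.4785780949428151, -0.017917821446317816), 0.991563281416893)
[302. -28.]
[298. -95.]
[245. -90.]
[249. -21.]
the job is handed in; nothing more can be done
```

The teal carton went down the right lane and the job is handed in, at about 12.6 s of the 38 s allowed.

**What I did:** One finger held the right flap open while the other pushed the carton straight through the gate onto the rollers. Once the carton had rolled clear of the flap, I lifted straight up and backed off. I did not pinch, lift or tip the carton.

**Last checks before handing in:**
- **Teal carton:** it stands upright against the end stop, with its centre about 273 mm past the gate line. Two pictures about 0.6 s apart showed no movement.
- **Flaps:** both look shut in the top and side views.
- **Other items:** the cream carton shows no measurable movement. The tape roll and hand terminal shifted by less than 0.5 px, roughly 1.5 mm, which is within picture noise.
- **Forces:** the wrist force readings I saw stayed under about 5 N.

**What disagreed:**
- The cameras showed the open fingertips about 45 mm above the reported TCP. The description suggests about 13 mm, so I set the finger height from the pictures.
- One lane landmark, the near end of the centre guide, was about 10 mm off when I worked out the lane's position, so I left it out.

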